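Set the portioning guide to its index clip, play taken up

TASK

Set the portioning guide's plate to the index clip on its rail: its drive has play, so wind the handwheel to open the plate about 6 mm past the clip, then wind back, closing only, until the pointer is level with the clip's ridge. Take your hand off the wheel and prove the setting by leaning on the plate's fence side, away from the fence, with about 10 N for half a second: it must not give. Let go, and do not squeeze or force the handle, force the plate or disturb the other things on the worktop.

Things in the scene. Friction and masses are not known exactly. Their poses are not given: they have to be found in the camera images.
- wheel_axis (a point): Point on the upright axis of the handwheel, 116 mm above the worktop, level with the middle of its handle; it does not turn. The wheel is a flat aluminium disc, 116 mm across, on a grey gearbox; its top is 90 mm above the worktop, its 32 mm wide hub 7 mm higher. Axes are the guide's: z up, +y along the bed from the fence to the wheel (the way the plate opens), x across the bed.
- wheel (a joint): Angle of the handwheel (rad), growing anticlockwise from above, which opens the plate 10 mm per radian; clockwise closes it. At each reversal the plate stands still while the play is taken up: 4 to 8 mm (0.4 to 0.8 rad), not always the same. It takes 9 N at the handle, stays where left and holds the plate against 35 N. A hard stop lies at 4.6 rad, at least 10 mm of plate travel past the mark.
- handle_mid (a point): Middle of the wheel's upright handle: a black cylinder of 16 mm diameter, 52 mm tall (90 to 142 mm above the worktop), 45 mm from the wheel's axis. It spins freely on its own pin. Straddle it, or take it lightly, from above: more than 60 N between fingers and wheel or handle (pinch of both fingers included) forces it.
- pointer (a point): Tip of the small steel pointer at the +x edge of the plate, 65 mm above the worktop; it moves with the plate. Axes as for wheel_axis.
- mark (a point): Ridge (2 mm wide) on top of the dark steel index clip on the rail beside the pointer, 51 mm above the worktop. Axes as for wheel_axis. The plate is at the mark when pointer and mark have the same position along y; it starts 10 to 32 mm on the fence side (-y) of it.
- plate_face (a point): On the fence-side (-y) face of the upright plate, mid-width, 124 mm above the worktop. Aluminium, 110 mm wide (x), 6 mm thick (+y from here), upper edge 149 mm above the worktop. It slides along y within its play against 4 N of friction, else is rigid. The fence is 85 mm or more to the -y side, its top 74 mm above the worktop. Push here towards +y; over 20 N forces it.

How it is judged:
On the way, in this order (a step that is already met when the one before it is completed fails the run):
1. the plate is opened at least 3 mm past the mark (y of pointer in the frame of mark above 0.003 m), for 0.1 s.
2. the plate is wound back level with the mark (within 2 mm) and the wheel let go, the plate untouched (y of pointer in the frame of mark between -0.002 and 0.002 m and contact force between the fingers and wheel below 0.3 N and contact force between each of the fingers, the arm and plate below 0.3 N), for 0.3 s.
3. the plate is pushed with at least 7 N away from the fence and stays level with the mark within 2 mm (y of pointer in the frame of mark between -0.002 and 0.002 m and contact force between any of the fingers, the arm and plate above 7 N), for 0.3 s.
At the end, for the whole second after the job is handed in: The pointer is within 2 mm of the mark along the bed, plate and wheel at rest (y of pointer in the frame of mark between -0.002 and 0.002 m and velocity of joint wheel between -0.05 and 0.05 rad/s); the robot touches nothing.
It fails at once if handle or wheel forced (over 60 N from the fingers, pinch included) (contact force between the fingers and wheel above 60 N).
It fails at once if plate forced (over 20 N) (contact force between any of the fingers, the arm and plate above 20 N).
It fails at once if another thing on the worktop is disturbed (moved over 30 mm) (distance of any of ramekin, spoon, tumbler, tumbler2, jar, canister, bowl from where it was at the start of the episode above 0.03 m).
It also fails if it takes over 72 s, if anything falls off the work surface, if the arm or the gripper's body presses on something with over 40 N, if the wrist force passes 120 N, or if a joint passes its speed limit or range.

ROBOT

A 6-joint arm with a two-finger parallel gripper is mounted at the origin on the work surface. World frame = base frame: x ahead of the robot, y to its left, z up, the work surface at z = 0. Lengths are in m, angles in rad, forces in N, time in s.
With the tool pointing down it reaches from about 0.35 to 0.975 m from the base axis. Payload 7.1 kg.
Tool frame: the origin (TCP) lies midway between the tips of the shut fingers; the grasp point (between the pads) lies 19 mm behind it; z points along the fingers, y is the line along which they close (so a half turn about z gives the same grasp; the last joint's range is limited). The gripper opens to 88 mm and grips with 3 to 60 N. Pads are 20 mm wide; open, the fingers measure 115 mm over their backs; the gripper's body (75 mm by 178 mm) begins 61 mm behind the grasp point.
Start: joints at [1.082, 0.423, 1.63, -0, 1.089, -0.019], TCP at [0.283, 0.557, 0.186] pointing down, gripper open.
Joint ranges: [-3, 3], [-0.9, 2.11], [0.09, 2.58], [-1.31, 4.45], [0.11, 2.69], [-2.54, 2.54]. Speed limits (rad/s): [2.39, 2.39, 3.01, 3.14, 3.14, 3.14].

INTERFACE

Orientations are given as a unit quaternion [w, x, y, z].
In Python, from station import move_pose, movel, movej, command_gripper, wait, inverse_kinematics, read_camera, camera_info, MotionError, job_done, get_time, get_joint_pos, get_qvel, get_effort, get_tcp_pos, get_ee_rot, get_ft_force, get_ft_torque, get_grip_width, get_finger_force gives the robot as it stands. Calls block until the motion is done:
- move_pose(position, orientation): joint-space move of the TCP to a pose.
- movel(position, frame=None, v=0.15, until_force=None): straight line of the TCP; frame=None keeps the orientation; v is the mean speed in m/s. With until_force (N) it stops when the force on the tool has changed by that much, and returns True; else False.
- movej(angles): joint-space move.
- command_gripper(opening): opening from 0.0 (shut) to 1.0 (fully open); the grip force is fixed at half the most; returns when the fingers have stopped.
- wait(seconds).
- inverse_kinematics(position, orientation): joint angles nearest the present ones, or None.
- read_camera(name): name is "side" or "top" or "wrist"; returns the picture (480x640x3 uint8, red, green, blue); there is no depth.
- camera_info(name): a dict with "intrinsics" (3x3 intrinsics, pixels), "T" (4x4, takes a point from camera to world coordinates); the wrist camera has in their place "tool_from_camera" (4x4, takes a point from camera to tool coordinates, whose origin is the TCP and whose axes are the flange's). Camera axes: x right, y up, looking along -z (the intrinsics and any distortion apply to the point x, -y, -z); pixel columns grow to the right and rows downward; lengths in m; the calibration is good to about 2 mm. A picture is of the moment at which its call begins: read the wrist's pose just before it. camera_info takes no time and is no camera call.
A pose or a line that the arm cannot do raises MotionError and nothing moves.
- job_done(): hands the job in; it is judged then, once.
Readings, each from a call of its own:
- get_time(): time.
- get_joint_pos(): joint angles.
- get_qvel(): joint speeds.
- get_effort(): joint torques, N m.
- get_tcp_pos(): TCP position.
- get_ee_rot(): TCP orientation.
- get_ft_force(): force on the tool from outside, world axes, zero at the start.
- get_ft_torque(): the same for the moment, N m.
- get_grip_width(): opening from 0.0 (shut) to 1.0 (fully open).
- get_finger_force(): force on a finger pad.
Only numpy, scipy, OpenCV 4.12 (cv2) and the standard library are available. Lean on these libraries where they do the work, as an engineer would, in place of code of your own. Each camera call takes 0.05 s, during which the arm holds its last target. There are 200 camera calls.

## Working session

There is one attempt and no reset: what is moved stays moved. The work goes in short steps, each a Python script; the robot and the scene stay as the last script left them, time stands still between calls to the robot, and variables do not carry over. Pictures are saved under pics/ and viewed, at most 10 in all, crops included, and the job is handed in when it is done.

```bash
ls; mkdir -p pics
python3 - <<'E'
from station import *
import cv2
for n in ("top","side"):
    cv2.imwrite(f"pics/{n}0.png",read_camera(n)[:,:,::-1]); i=camera_info(n); print(n,i)
print(camera_info("wrist"),get_time(),get_ee_rot(),get_tcp_pos())
E
```

```text
pics
top {'intrinsics': array([[596.1233201 ,   0.        , 322.20862438],
       [  0.        , 596.1233201 , 246.80443351],
       [  0.        ,   0.        ,   1.        ]]), 'T': array([[-0.01648608,  0.97312814, -0.22967331,  0.44587734],
       [-0.99985674, -0.0151642 ,  0.00751941,  0.04831951],
       [ 0.00383454,  0.22976438,  0.97323873,  0.74620047],
       [ 0.        ,  0.        ,  0.        ,  1.        ]])}
side {'intrinsics': array([[580.31228453,   0.        , 304.06557898],
       [  0.        , 580.31228453, 246.83998821],
       [  0.        ,   0.        ,   1.        ]]), 'T': array([[-0.94944574,  0.23581174, -0.20723323,  0.41541692],
       [-0.3138822 , -0.72473308,  0.61338399,  0.49698809],
       [-0.00554563,  0.64742164,  0.76211185,  0.70714134],
       [ 0.        ,  0.        ,  0.        ,  1.        ]])}
{'intrinsics': array([[403.05640372,   0.        , 319.47905601],
       [  0.        , 403.05640372, 238.81971918],
       [  0.        ,   0.        ,   1.        ]]), 'tool_from_camera': array([[ 4.51214453e-04,  9.57283253e-01,  2.89151465e-01,
         7.95494998e-02],
       [ 9.99999890e-01, -3.94726932e-04, -2.53669551e-04,
        -6.01036307e-04],
       [-1.28697743e-04,  2.89151547e-01, -9.57283326e-01,
        -1.98583461e-01],
       [ 0.00000000e+00,  0.00000000e+00,  0.00000000e+00,
         1.00000000e+00]])} 0.1 [-1.72161777e-04  2.32759378e-01  9.72534119e-01 -6.55652441e-04] [0.28266983 0.55681373 0.1854862 ]
```

View pics/top0.png

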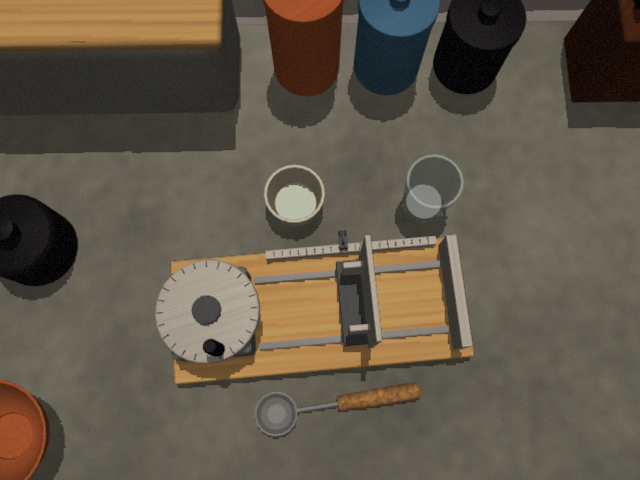

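View pics/side0.png

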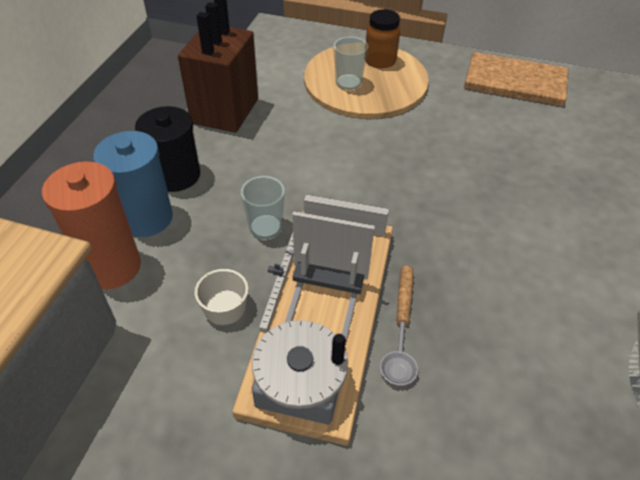

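Top view: hub at (206,309), handle top at (211,345), clip at (343,240), plate top edge from (366,238) to (377,343). The side view agrees with this layout. Next I'll compute the positions and enlarge the clip region.

```bash
cat > h.py <<'E'
from station import *
import numpy as np, cv2
from scipy.spatial.transform import Rotation as R
def camT(name):
    i=camera_info(name)
    if name!="wrist": return i["intrinsics"],i["T"]
    T=np.eye(4); q=get_ee_rot(); T[:3,:3]=R.from_quat([q[1],q[2],q[3],q[0]]).as_matrix(); T[:3,3]=get_tcp_pos()
    return i["intrinsics"],T@i["tool_from_camera"]
def atz(KT,u,v,z):
    K,T=KT; d=np.linalg.inv(K)@[u,v,1]; d=T[:3,:3]@[d[0],-d[1],-d[2]]
    return T[:3,3]+d*(z-T[2,3])/d[2]
def proj(KT,p):
    K,T=KT; c=T[:3,:3].T@(np.array(p)-T[:3,3]); q=K@[c[0],-c[1],-c[2]]; return q[:2]/q[2]
def snap(name,fn,box=None,s=1):
    KT=camT(name); im=read_camera(name)[:,:,::-1]
    if box: im=im[box[1]:box[3],box[0]:box[2]]
    if s!=1: im=cv2.resize(im,None,fx=s,fy=s,interpolation=cv2.INTER_CUBIC)
    cv2.imwrite("pics/"+fn,im); return KT
E
python3 - <<'E'
from h import *
k=camT("top")
for n,u,v,z in [("hub",206,309,.097),("handle top",211,345,.142),("clip",343,240,.051),("plateA",366,238,.149),("plateB",377,343,.149),("rail1",267,255,.045),("rail2",435,242,.045),("boardL",171,262,.02),("boardR",440,240,.02),("fence",453,240,.074)]: print(n,atz(k,u,v,z).round(4))
k=camT("side")
for n,u,v,z in [("hub",300,357,.097),("handle top",338,338,.142),("plateA",293,215,.149),("plateB",374,226,.149)]: print(n,atz(k,u,v,z).round(4))
snap("top","clip0.png",(300,200,420,290),6)
E
```

```text
hub [0.5313 0.1713 0.097 ]
handle top [0.4891 0.1567 0.142 ]
clip [0.6179 0.0178 0.051 ]
plateA [ 0.5955 -0.0017  0.149 ]
plateB [ 0.4879 -0.009   0.149 ]
rail1 [0.6022 0.1095 0.045 ]
rail2 [ 0.6152 -0.0939  0.045 ]
boardL [0.6008 0.231  0.02  ]
boardR [ 0.6237 -0.1054  0.02  ]
fence [ 0.6103 -0.1091  0.074 ]
hub [0.532  0.1705 0.097 ]
handle top [0.4904 0.1583 0.142 ]
plateA [ 5.985e-01 -2.000e-04  1.490e-01]
plateB [ 0.4919 -0.0141  0.149 ]
```

View pics/clip0.png

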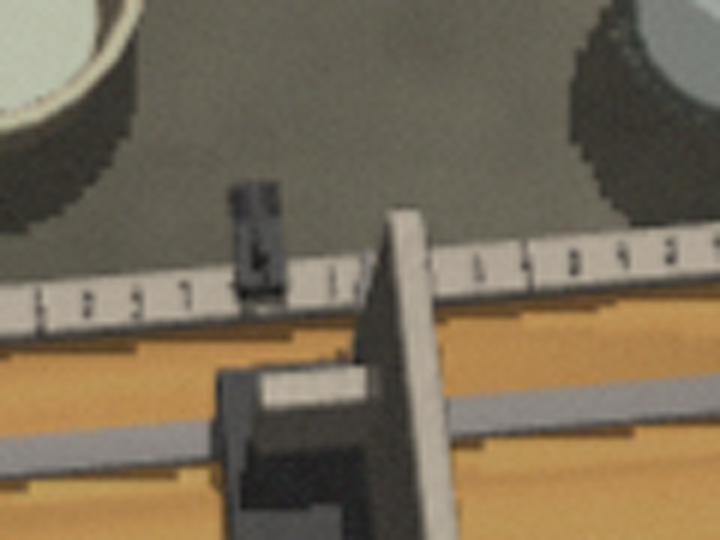

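Guide yaw is about +0.067 rad, and the two cameras agree on the axis and handle (radius 44 mm, given 45). In the crop, the clip ridge is near the clip body at full-image (343,247), and the pointer is mostly hidden by the plate at about (360,247). I'll take a closer look with the wrist camera.

```bash
cat >> h.py <<'E'
TH=0.067
def quat(a): # tool down, closing axis (tool y) at world angle a
    y=np.array([np.cos(a),np.sin(a),0]); z=np.array([0,0,-1.]); q=R.from_matrix(np.c_[np.cross(y,z),y,z]).as_quat()
    return [q[3],q[0],q[1],q[2]]
LOOK=([.635,.02,.185],quat(-np.pi/2+TH))
def gy(p): return -np.sin(TH)*p[0]+np.cos(TH)*p[1]
E
python3 - <<'E'
from h import *
move_pose([.55,.2,.25],LOOK[1]); move_pose(*LOOK)
k=snap("wrist","w0.png"); np.savez("k0.npz",K=k[0],T=k[1]); print(get_time(),get_tcp_pos(),get_joint_pos())
for p in [(.53,.171,.097),(.49,.157,.142),(.6179,.0178,.051)]: print(proj(k,p))
E
```

```text
2.7 [0.63499023 0.02154989 0.18561166] [1.49667396e-02 4.38499437e-01 1.60675589e+00 4.68148528e-04
 1.09567765e+00 1.51711377e+00]
[124.63689187 342.09874712]
[119.30325764 424.6046172 ]
[321.45877431 234.22090548]
```

View pics/w0.png

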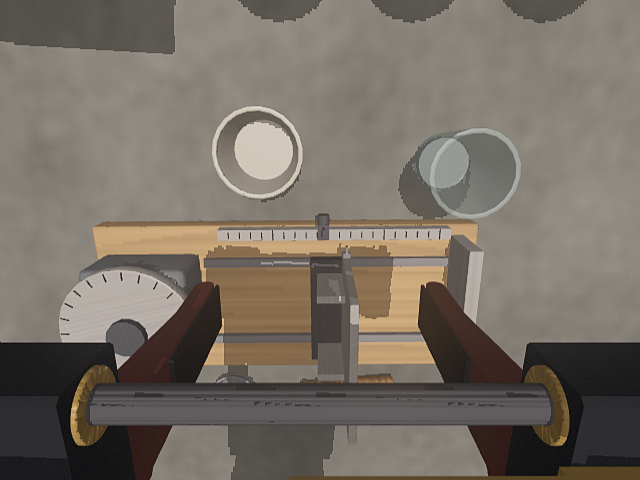

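The wrist view shows the hub at about (127,336), the clip at (322,225), and the pointer at about (347,250) beside the plate edge. I'll enlarge that region.

Run:
```python
import cv2
im=cv2.imread("pics/w0.png")[205:275,295:375]; cv2.imwrite("pics/w0c.png",cv2.resize(im,None,fx=8,fy=8,interpolation=cv2.INTER_CUBIC))
```

```text
(no output)
```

View pics/w0c.png

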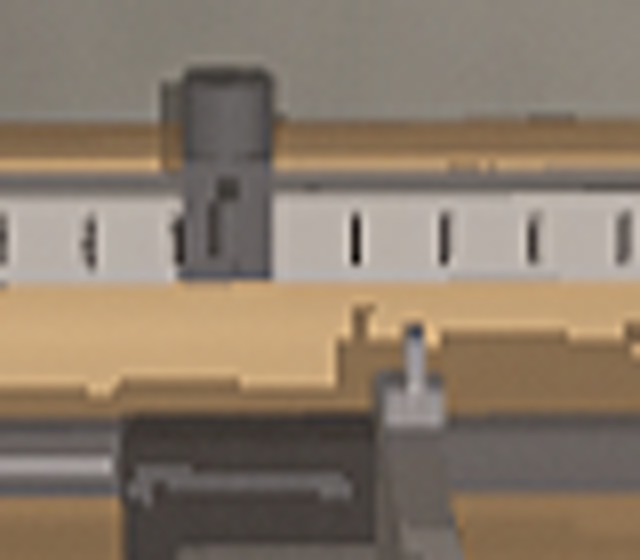

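Pointer tip at pixel (346.9,246.2). The clip's centre and ridge are at (323.3,229), with the ridge's shadow just to their left.

Run:
```python
from h import *
f=np.load("k0.npz"); k=(f["K"],f["T"])
p=atz(k,346.9,246.2,.065); m=atz(k,323.3,229,.051); h=atz(k,127,336,.097)
print(p,m,h,(gy(p)-gy(m))*1e3)
a,b=atz(k,295+355/8,235,.045),atz(k,295+533/8,235,.045); print(gy(a)-gy(b))
```

```text
[ 0.61305307 -0.00367997  0.065     ] [0.62265295 0.01654972 0.051     ] [0.53571506 0.16870844 0.097     ] -19.541586864129524
0.019486938652499917
```

```bash
cat >> h.py <<'E'
AX=np.array([.532,.1705]); RAD=.045; ZG=.104; OP=.28
def pose(phi,z): return [*(AX+RAD*np.array([np.cos(phi),np.sin(phi)])),z],quat(phi+np.pi/2)
def grab(phi):
    p,q=pose(phi,.20); move_pose(p,q); command_gripper(1.0)
    movel(pose(phi,ZG)[0],v=.1); command_gripper(OP)
def wind(a,b,v=.05,step=.2):
    n=max(1,int(np.ceil(abs(b-a)/step))); f0=np.array(get_ft_force()); mx=0
    for phi in np.linspace(a,b,n+1)[1:]:
        p,q=pose(phi,ZG); movel(p,q,v=v); f=np.linalg.norm((np.array(get_ft_force())-f0)[:2]); mx=max(mx,f)
        if f>35: print("force",f,phi); return phi
    print("max force",mx,"t",get_time()); return b
def release():
    command_gripper(1.0); p=list(get_tcp_pos()); p[2]=.20; movel(p,v=.12)
E
python3 - <<'E'
from h import *
grab(-2.843); print(get_time(),get_ft_force(),get_grip_width())
print(wind(-2.843,-2.443)); print(get_ft_force(),get_joint_pos()[5])
E
```

```text
5.9083 [ 0.15562821  0.63358122 -0.38136582] 0.28196599767420416
max force 7.3921687917935275 t 6.6083
-2.443
[-4.62919615  6.26826091  1.1134773 ] 1.125823827156286
```

Run:
```python
from h import *
print(wind(-2.443,.26)); release(); move_pose(*LOOK)
k=snap("wrist","w1.png",); np.savez("k1.npz",K=k[0],T=k[1]); print(get_time())
im=cv2.imread("pics/w1.png")[205:275,295:375]; cv2.imwrite("pics/w1c.png",cv2.resize(im,None,fx=8,fy=8,interpolation=cv2.INTER_CUBIC))
```

```text
max force 14.748308652029861 t 11.3917
0.26
16.0417
```

View pics/w1c.png

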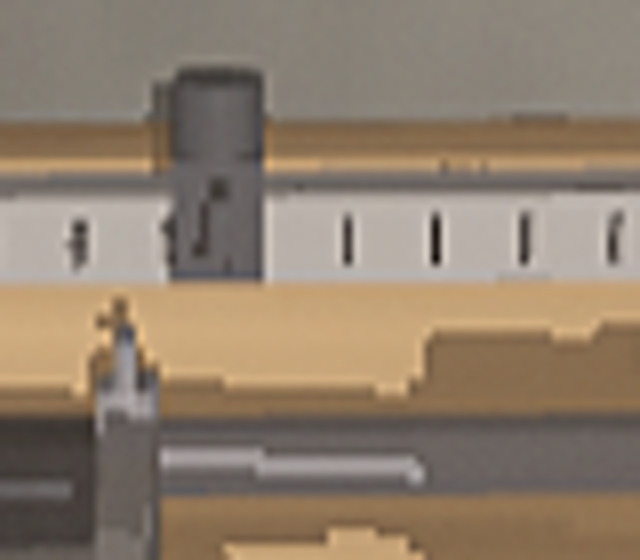

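Pointer at (310.4,246.2), now past the clip, whose centre is at (322.2,229).

Run:
```python
from h import *
f=np.load("k1.npz"); k=(f["K"],f["T"])
p=atz(k,310.4,246.2,.065); m=atz(k,322.2,229,.051); print(p,m,(gy(p)-gy(m))*1e3)
```

```text
[0.61110195 0.02554769 0.065     ] [0.62268829 0.01645235 0.051     ] 9.850636099434752
```

Run:
```python
from h import *
grab(.155); print(get_ft_force(),get_grip_width()); wind(.155,-1.20); release(); move_pose(*LOOK)
k=snap("wrist","w2.png",); np.savez("k2.npz",K=k[0],T=k[1]); print(get_time())
im=cv2.imread("pics/w2.png")[205:275,295:375]; cv2.imwrite("pics/w2c.png",cv2.resize(im,None,fx=8,fy=8,interpolation=cv2.INTER_CUBIC))
```

```text
[ 0.28696743  0.66716436 -0.2542711 ] 0.2772528258888488
max force 5.771219739881123 t 23.3333
26.8833
```

View pics/w2c.png

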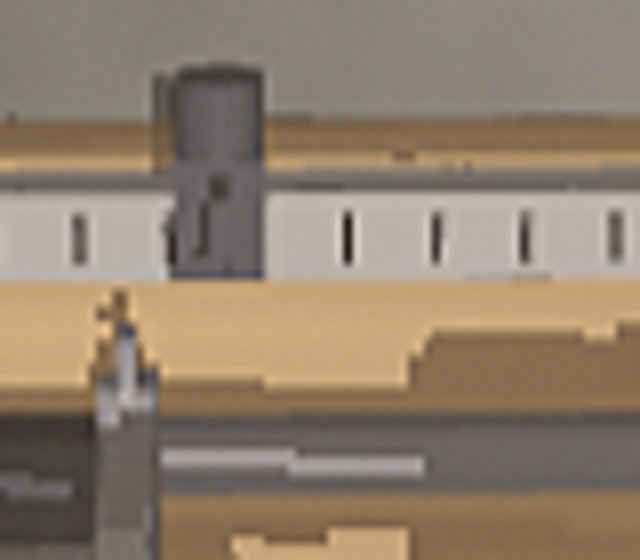

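The pointer hasn't moved since the last look, still at (310.4,246). I need to check whether the wheel turned or the fingers missed the handle.

Run:
```python
from h import *
a=[cv2.imread(f"pics/w{i}.png")[220:460,0:300] for i in(1,2)]
s=read_camera("side")[290:450,200:400,::-1]; t=read_camera("top")[230:390,130:330,::-1]
b=[cv2.resize(x,(300,240)) for x in (s,t)]
cv2.imwrite("pics/comp.png",cv2.resize(np.vstack([np.hstack(a),np.hstack(b)]),None,fx=1.2,fy=1.2))
```

```text
(no output)
```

View pics/comp.png

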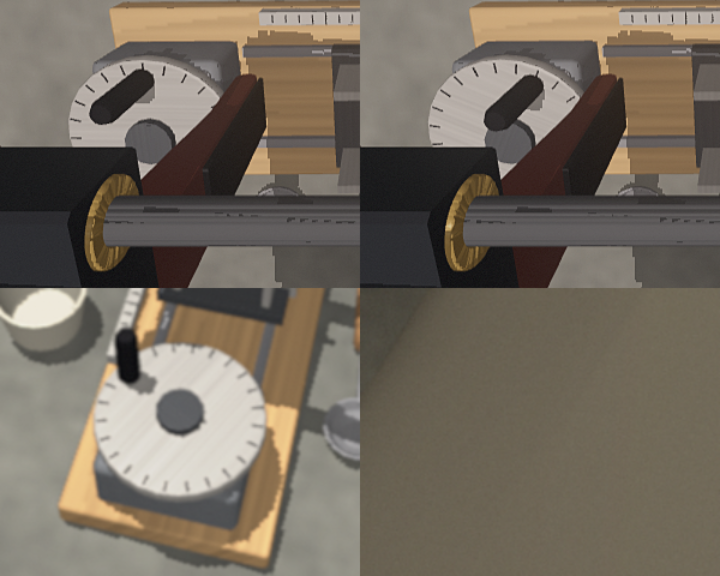

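Top row shows the handle top at about (83,313) in w1 and (114,318) in w2, so the wheel turned but not the full amount.

Run:
```python
from h import *
for i,u,v,ub,vb in ((1,83,311,123,285),(2,115,317,146,291)):
    f=np.load(f"k{i}.npz"); k=(f["K"],f["T"])
    for p in (atz(k,u,v,.142),atz(k,ub,vb,.09)): d=p[:2]-AX; print(i,p,np.hypot(*d),np.arctan2(d[1],d[0]))
k=camT("side")
for p in (atz(k,269.5,316,.142),atz(k,272,340,.09)): d=p[:2]-AX; print("s",p,np.hypot(*d),np.arctan2(d[1],d[0]))
```

```text
1 [0.58080036 0.17285978 0.142     ] 0.04885738118546221 0.0483181593171404
1 [0.57705985 0.17093732 0.09      ] 0.04506197082894042 0.009705036200208881
2 [0.57758953 0.151969   0.142     ] 0.04921182126214854 -0.38607566902587565
2 [0.57285234 0.15306501 0.09      ] 0.04441726078227859 -0.40337797300789113
s [0.57418149 0.154567   0.142     ] 0.0450903425266552 -0.36115748353017174
s [0.5735552  0.15503731 0.09      ] 0.04433879819660125 -0.35622577895398727
```

```bash
cat >> h.py <<'E'
AX=np.array([.533,.170]); OP=.24
def wind2(a,b,v=.05,step=.15):
    n=max(1,int(np.ceil(abs(b-a)/step))); f0=np.array(get_ft_force())
    for phi in np.linspace(a,b,n+1)[1:]:
        p,q=pose(phi,ZG); movel(p,q,v=v); f=np.array(get_ft_force())-f0; c,s=np.cos(phi),np.sin(phi)
        print("%.2f ft_t %.1f ft_r %.1f fz %.1f w %.3f ff %.1f err %.4f t %.2f"%(phi,-s*f[0]+c*f[1],c*f[0]+s*f[1],f[2],get_grip_width(),np.max(get_finger_force()),np.linalg.norm(np.array(get_tcp_pos())-p),get_time()))
E
python3 - <<'E'
from h import *
grab(-.37); print(get_ft_force(),get_grip_width(),get_finger_force()); wind2(-.37,-.82)
read=read_camera("side"); cv2.imwrite("pics/s3.png",cv2.resize(read[230:430,180:420,::-1],None,fx=3,fy=3))
E
```

```text
[ 0.54902672  0.10392007 -0.74265453] 0.23822823894666068 0.0
-0.52 ft_t 4.4 ft_r -0.5 fz -0.3 w 0.241 ff 1.9 err 0.0013 t 31.84
-0.67 ft_t 5.6 ft_r 0.4 fz -0.3 w 0.240 ff 2.7 err 0.0021 t 32.14
-0.82 ft_t -4.3 ft_r 0.5 fz 13.2 w 0.236 ff 5.8 err 0.0017 t 32.44
```

View pics/s3.png

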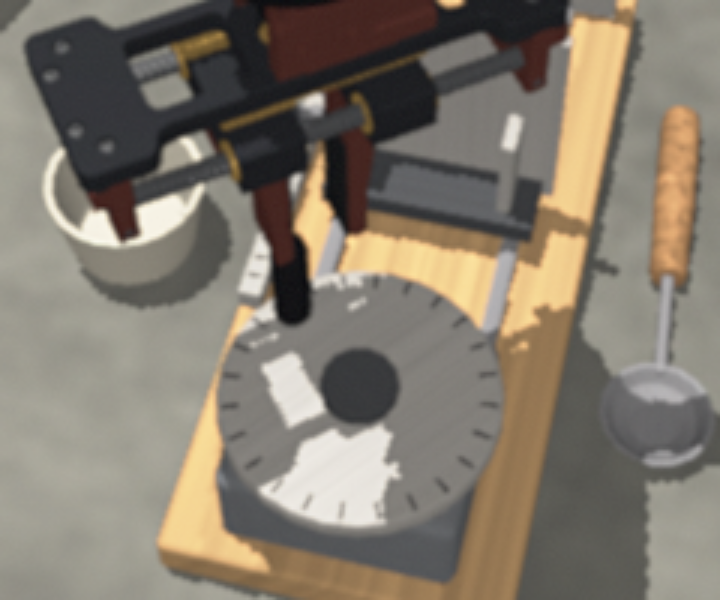

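The handle (base at crop (293,314), top at (288,242)) stands on the +y side of the left finger, outside the gap. I'll compare this with projected geometry, which costs no robot time.

Run:
```python
from h import *
k=camT("side"); C=lambda p:((proj(k,p)-[180,230])*3).round()
t=np.array(get_tcp_pos()); K,T=camT("wrist"); q=get_ee_rot(); M=R.from_quat([q[1],q[2],q[3],q[0]]).as_matrix()
print(t,q,"yaw y",np.arctan2(M[1,1],M[0,1]))
for s in (-1,0,1): print(s,C(t+M[:,1]*s*.0105), C(t+M[:,1]*s*.0105-[0,0,-.04]))
for u,v,z in ((292,242,.142),(293,312,.092),(360,385,.097)):
    p=atz(k,180+u/3,230+v/3,z); d=p[:2]-AX; print(p,np.hypot(*d),np.arctan2(d[1],d[0]))
print("hub",C([*AX,.097]))
for ph in (-.38,-.5,-.6,-.7,-.8): x=pose(ph,.142)[0]; print(ph,C(x),C([x[0],x[1],.09]))
```

```text
[0.56429003 0.1365151  0.10549338] [ 7.48400315e-04  3.98353783e-01  9.17231537e-01 -1.07858781e-04] yaw y 0.7513536111993927
-1 [335. 270.] [333. 213.]
0 [311. 279.] [308. 223.]
1 [288. 288.] [283. 232.]
[0.56807713 0.14475927 0.142     ] 0.04321457310519758 -0.6237450586405946
[0.56936825 0.14595121 0.092     ] 0.04360038939671032 -0.584248584413254
[0.5314483 0.1721534 0.097    ] 0.0026542258409948914 2.1952021075776544
hub [358. 379.]
-0.38 [268. 255.] [275. 326.]
-0.5 [278. 247.] [284. 317.]
-0.6 [287. 240.] [293. 311.]
-0.7 [297. 235.] [302. 306.]
-0.8 [307. 230.] [311. 302.]
```

The fingertips ride higher than the TCP when open, so they caught only the handle's top, and one finger now sits on it. The handle is at about −0.6 rad. I'll lift, regrab by feeling down to the wheel, wind on, and measure the pointer by template matching.

```bash
cat >> h.py <<'E'
def grab(phi,z0=.17):
    global ZG
    p,q=pose(phi,z0); move_pose(p,q)
    movel(pose(phi,.11)[0],v=.12); command_gripper(OP)
    hit=movel(pose(phi,.072)[0],v=.04,until_force=4); z=get_tcp_pos()[2]; ZG=z+.006
    movel(pose(phi,ZG)[0],v=.05); print("hit",hit,z,get_grip_width(),get_time())
def release():
    command_gripper(1.0); p=list(get_tcp_pos()); p[2]=.17; movel(p,v=.15)
def find(im,tip,box=(0,0,0,0),ref="w1"):
    r=cv2.imread(f"pics/{ref}.png")
    return r
def match(im,ref,x0,x1,y0,y1,s0,s1):
    t=cv2.resize(ref[y0:y1,x0:x1],None,fx=4,fy=4,interpolation=cv2.INTER_CUBIC); g=cv2.resize(im[y0-2:y1+2,s0:s1],None,fx=4,fy=4,interpolation=cv2.INTER_CUBIC)
    _,v,_,l=cv2.minMaxLoc(cv2.matchTemplate(g,t,cv2.TM_CCOEFF_NORMED)); return s0+l[0]/4-x0, l[1]/4-2, v
def delta(im):
    r=cv2.imread("pics/w1.png"); a=match(im,r,305,317,243,262,295,360); c=match(im,r,314,331,212,241,305,340)
    rel=310.4+a[0]-322.2-c[0]; d=-.830*(rel-.06); print("match",a,c,"delta mm",d); return d
def look(fn):
    move_pose(*LOOK); im=read_camera("wrist")[:,:,::-1].copy(); cv2.imwrite("pics/"+fn,im); print("t",get_time()); return delta(im)
E
sed -i '/^def find/,/return r$/d' h.py
python3 - <<'E'
from h import *
for i in "012": delta(cv2.imread(f"pics/w{i}.png"))
E
```

```text
match (36.0, -0.25, 0.6776641011238098) (1.25, 0.0, 0.9771989583969116) delta mm -18.998699999999992
match (0.0, 0.0, 0.9998387098312378) (0.0, 0.0, 0.9988806843757629) delta mm 9.843800000000009
match (0.0, -0.5, 0.9346430897712708) (0.0, -0.25, 0.9768152832984924) delta mm 9.843800000000009
```

Run:
```python
import h
from h import *
p=list(get_tcp_pos()); p[2]=.17; movel(p,v=.15); command_gripper(1.0)
grab(-.61); wind2(-.61,-1.21,step=.2)
cv2.imwrite("pics/s4.png",read_camera("side")[:,:,::-1])
```

```text
hit False 0.07223216326973775 0.24005022793658765 37.65
-0.81 ft_t 6.2 ft_r 0.6 fz -1.1 w 0.239 ff 2.7 err 0.0020 t 38.00
-1.01 ft_t 6.1 ft_r 0.3 fz -3.2 w 0.242 ff 3.3 err 0.0026 t 38.35
-1.21 ft_t 6.9 ft_r 0.1 fz -3.4 w 0.239 ff 3.3 err 0.0028 t 38.70
```

Run:
```python
from h import *
release(); look("w5.png")
k=camT("side"); im=read_camera("side")[:,:,::-1]
b=im[300:380,240:360].max(2)<40; ys,xs=np.nonzero(b); print(len(xs))
# score black handle silhouette over angle (height axis base->top)
best=[]
for ph in np.arange(-2.2,0,.02):
    x=pose(ph,.0)[0]; m=np.zeros((480,640),np.uint8); a=[tuple(int(round(c)) for c in proj(k,[x[0],x[1],z])) for z in (.095,.137)]
    cv2.line(m,*a,255,9); best.append((im.max(2)[m>0].mean(),ph))
print(sorted(best)[:4])
```

```text
t 42.15
match (4.75, -0.25, 0.8742049336433411) (0.0, -0.25, 0.9714683890342712) delta mm 5.901300000000009
291
[(np.float64(24.54), np.float64(-1.0999999999999992)), (np.float64(26.48172757475083), np.float64(-1.0799999999999992)), (np.float64(26.893103448275863), np.float64(-1.1199999999999992)), (np.float64(29.482758620689655), np.float64(-1.0599999999999992))]
```

Run:
```python
from h import *
grab(-1.10); wind2(-1.10,-1.79,step=.2)
release(); look("w6.png")
```

```text
hit False 0.07223056408867598 0.23869638445193447 46.9083
-1.27 ft_t 5.0 ft_r 0.5 fz -3.4 w 0.241 ff 2.6 err 0.0022 t 47.23
-1.45 ft_t 7.1 ft_r 0.8 fz -3.4 w 0.240 ff 3.4 err 0.0030 t 47.56
-1.62 ft_t 6.2 ft_r -0.5 fz -2.8 w 0.239 ff 3.4 err 0.0031 t 47.88
-1.79 ft_t 6.1 ft_r 1.1 fz -2.6 w 0.244 ff 3.4 err 0.0030 t 48.21
t 51.1417
match (11.5, -0.5, 0.7754696607589722) (0.25, -1.0, 0.9747120141983032) delta mm 0.5063000000000094
```

Run:
```python
import cv2
im=cv2.imread("pics/w6.png")[205:275,285:365]; cv2.imwrite("pics/w6c.png",cv2.resize(im,None,fx=8,fy=8,interpolation=cv2.INTER_CUBIC))
```

```text
(no output)
```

View pics/w6c.png

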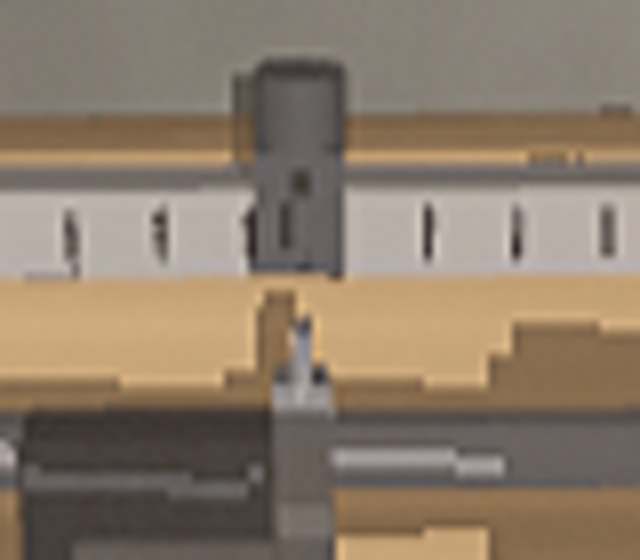

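Final check: pointer at (322.9,246) and clip centre at (322.4,229), so they are level within about 0.5 mm. Next is the push test with shut fingers.

Run:
```python
from h import *
u=np.array([-np.sin(TH),np.cos(TH),0]); q=LOOK[1]
move_pose([.549,-.045,.185],q); command_gripper(0.0); movel([.549,-.045,.102],v=.12)
f0=np.array(get_ft_force()); P=np.array([.549,-.045,.102]); print(get_time(),f0)
movel(P+.022*u,v=.06)
hit=movel(P+.075*u,v=.02,until_force=8); print(hit,get_tcp_pos(),np.array(get_ft_force())-f0,get_time())
if hit:
    p=np.array(get_tcp_pos()); p[2]=.102; t0=None
    for i in range(14):
        F=-(np.array(get_ft_force())-f0)@u; print("F %.1f t %.2f"%(F,get_time()))
        if F<9: p=p+.0006*u; movel(p,v=.02)
        elif F>13: p=p-.0006*u; movel(p,v=.02)
        else:
            t0=t0 or get_time(); wait(.1)
            if get_time()-t0>.6: break
    print(get_tcp_pos())
```

```text
53.8333 [-0.26185306 -0.4783141  -0.0090097 ]
True [ 0.54605464 -0.00074369  0.10192439] [ 1.09370454 -3.11747584  2.99514091] 55.6833
F 3.2 t 55.68
F 5.0 t 55.93
F 7.0 t 56.18
F 11.2 t 56.43
F 10.5 t 56.53
F 10.8 t 56.63
F 11.1 t 56.73
F 10.1 t 56.83
F 10.2 t 56.93
F 10.4 t 57.03
[ 0.54605204 -0.00059258  0.10202196]
```

Held over 10 N for 0.6 s without give. I'll back off, rise, check the pointer and hand in.

Run:
```python
from h import *
u=np.array([-np.sin(TH),np.cos(TH),0]); p=np.array(get_tcp_pos())
movel(p-.04*u,v=.08); movel(p-.04*u+[0,0,.085],v=.12); command_gripper(1.0); look("w7.png")
print(get_ft_force(),get_time()); job_done()
```

```text
t 60.5833
match (11.5, 0.25, 0.7830087542533875) (0.5, 0.0, 0.9539079070091248) delta mm 0.7138000000000094
[-0.17803923 -0.39797292  0.02754723] 60.5833
the job is handed in; nothing more can be done
```

The plate is set to the clip within about 0.7 mm by camera, it did not give under a push of about 10 N held for 0.6 s, and I handed the job in at 60.6 s; on the first wind-back the fingers slipped off the handle and one pressed on its top with about 13 N, so I regripped and finished closing only.

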